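# Zero and set the studio power unit

### The job

On the sloping power unit, first turn the black voltage knob anticlockwise all the way back against its end stop, where the pointer meets the thick red tick; then turn it up clockwise until its white pointer points at the green mark on the ring around it, and let go. Do not turn the marker ring, and leave the bottles, jar, cup and box around the unit where they stand.

Things in the scene. Friction and masses are not known exactly. Their poses are not given: they have to be found in the camera images.
- dial (a joint): Angle of the voltage knob (rad). 0 = against its lower end stop, pointer at the thick red tick, lower left seen from the robot (2.4 rad anticlockwise of straight up the slope); grows clockwise as one looks at the face, to 4.8. Hard stop at each end; stays where left (turns with about 0.04 N m).
- mark_ring (a joint): Angle of the flat dark grey marker ring (102 mm diameter, 6 mm high off the face) round the knob, same zero and sense as the knob: when dial equals this value the pointer points at the green mark. Stiff; already set, not to be turned.
- dial_grip (a point): On the knob's axis at grip height, 39 mm out from the sloping face. z: out of the face along the knob's axis (35 degrees from vertical, leaning to the console's front); x: along the grip bar towards the pointer. Black knob: upright bar 46 mm long (x), 14 mm wide (y), from 16 to 46 mm off the face, on a round skirt of 54 mm diameter. The pointer is the white line on one half of the bar.
- dial_pointer (a point): Tip of the white pointer: on the rim of the knob's skirt, 27 mm from the axis, 16 mm off the face (the skirt is 8 mm thick and lies 8 to 16 mm off the face). x axis outward.
- ring_mark (a point): Centre of the green mark (16 mm radial, 8 mm wide) on the marker ring, 42 mm from the knob's axis, 7 mm off the face. x axis outward from the knob's axis, z out of the face.
- console: Fixed grey power unit, a wedge 180 mm deep (x), 240 wide (y), 30 high at the front (-x, towards the robot), 156 at the back; its top slopes 35 degrees. Origin: centre of the underside. The knob's axis meets the slope midway across, 90 mm up from the front edge. Also a flat display, a red switch above the knob and three sockets at its right, under 5 mm proud, not to be used.
- ink_blue: Bystander: a blue ink bottle, 32 mm diameter, 95 mm high, standing beside the console. Origin: centre of its underside, z up.
- ink_red: Bystander: a red ink bottle, 32 mm diameter, 95 mm high, standing beside the console. Origin: centre of its underside, z up.
- ink_green: Bystander: a green ink bottle, 32 mm diameter, 95 mm high, standing beside the console. Origin: centre of its underside, z up.
- rinse_cup: Bystander: steel cup, 64 mm diameter, 60 mm high, near the console's front right. Origin: centre of its underside, z up.
- balm_jar: Bystander: amber jar with white lid, 60 mm diameter, 45 mm high, near the console's front left. Origin: centre of its underside, z up.
- needle_box: Bystander: flat cardboard box 60 x 110 x 35 mm lying right of the console. Origin: centre of its underside, z up.
- spray: Bystander: clear bottle with black cap, 60 mm diameter, 150 mm high, standing behind the console. Origin: centre of its underside, z up.

How it is judged:
By the outcome, as a careful person would: the job done as asked, in the order asked, and still so for the second after the job is handed in, with the robot touching nothing.
It also fails if it takes over 58 s, if anything falls off the work surface, if the arm or the gripper's body presses on something with over 40 N, if the wrist force passes 120 N, or if a joint passes its speed limit or range.

### The arm

A 6-joint arm with a two-finger parallel gripper is mounted at the origin on the work surface. World frame = base frame: x ahead of the robot, y to its left, z up, the work surface at z = 0. Lengths are in m, angles in rad, forces in N, time in s.
With the tool pointing down it reaches from about 0.375 to 0.975 m from the base axis. Payload 3.8 kg.
Tool frame: the origin (TCP) lies midway between the tips of the shut fingers; the grasp point (between the pads) lies 19 mm behind it; z points along the fingers, y is the line along which they close (so a half turn about z gives the same grasp; the last joint's range is limited). The gripper opens to 88 mm and grips with 3 to 60 N. Pads are 18 mm wide; open, the fingers measure 123 mm over their backs; the gripper's body (75 mm by 187 mm) begins 45 mm behind the grasp point.
Start: joints at [1.07, 0.264, 1.604, -0, 1.274, -0.037], TCP at [0.302, 0.604, 0.211] pointing down, gripper open.
Joint ranges: [-2.63, 2.63], [-0.94, 2.18], [0.31, 2.57], [-1.31, 4.45], [0, 2.66], [-2.55, 2.55]. Speed limits (rad/s): [2.57, 2.57, 3.14, 3.14, 3.14, 3.14].

### API

Orientations are given as a rotation vector (axis times angle).
In Python, from cell import manip, inverse_kinematics, cams, order gives the robot as it stands. Calls block until the motion is done:
- manip.move_pose(position, orientation): joint-space move of the TCP to a pose.
- manip.move_linear(position, rate=0.15, rot=None): straight line of the TCP; rot=None keeps the orientation; rate is the mean speed in m/s.
- manip.set_joints(angles): joint-space move.
- manip.set_gripper(opening, force=None): finger opening in m; force is the grip in N (None keeps the last); returns when the fingers have stopped.
- manip.dwell(seconds).
- inverse_kinematics(position, orientation): joint angles nearest the present ones, or None.
- manip.state(): the state.
- cams.capture(name): name is "side" or "top"; returns a dict with "image" (420x560x3 uint8, blue, green, red), "z_map" (420x560 float32, m along the optical axis (not along the pixel's ray), 0 where there is no reading), "intrinsics" (3x3 intrinsics, pixels), "position" and "orientation" of the camera in the world. Camera axes: x right, y down, z forward; pixel columns grow to the right and rows downward; lengths in m; the calibration is good to about 2 mm. A picture is of the moment at which its call begins.
A pose or a line that the arm cannot do raises manip.IKError and nothing moves.
- order.close_job(): hands the job in; it is judged then, once.
The state is a dict: "clock": time; "joint_pos": joint angles; "joint_velocities": joint speeds; "tau": joint torques, N m; "tool_pos": TCP position; "tcp_rot": TCP orientation; "contact_force": force on the tool from outside, world axes, zero at the start; "moment": the same for the moment, N m; "gripper_width": finger opening in m; "grasp_force": force on a finger pad.
Only numpy, scipy, OpenCV 4.12 (cv2) and the standard library are available. Lean on these libraries where they do the work, as an engineer would, in place of code of your own. Each camera call takes 0.05 s, during which the arm holds its last target. There are 200 camera calls.

## Working session

There is one attempt and no reset: what is moved stays moved. The work goes in short steps, each a Python script; the robot and the scene stay as the last script left them, time stands still between calls to the robot, and variables do not carry over. Pictures are saved under pics/ and viewed, at most 10 in all, crops included, and the job is handed in when it is done.

```bash
mkdir -p pics; ls
python3 - <<'E'
from cell import manip, cams
import cv2,numpy as np
for n in("side","top"):
    c=cams.capture(n); cv2.imwrite(f"pics/{n}0.png",c["image"]); np.savez(f"{n}0.npz",**{k:np.array(v) for k,v in c.items()})
    print(n,c["intrinsics"],c["position"],c["orientation"])
print(manip.state()["clock"])
E
```

```text
pics
side [[381.86704993   0.         277.99102123]
 [  0.         381.86704993 210.69932307]
 [  0.           0.           1.        ]] [ 0.22242484 -0.43005121  0.51763666] [-2.0644444   0.76861063 -0.38001345]
top [[450.46793641   0.         277.61166928]
 [  0.         450.46793641 214.43556598]
 [  0.           0.           1.        ]] [0.45904533 0.03936062 0.98840622] [-2.1378948   2.12335906 -0.1857821 ]
0.1
```

View pics/top0.png

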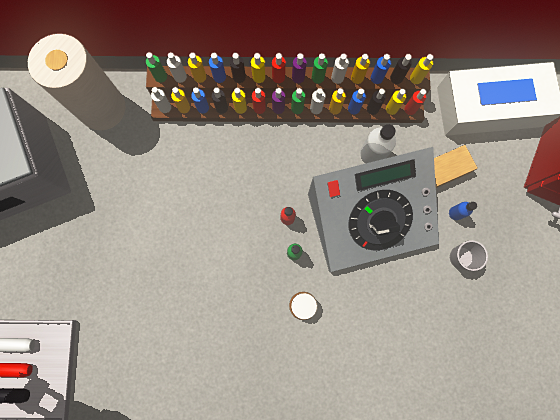

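View pics/side0.png

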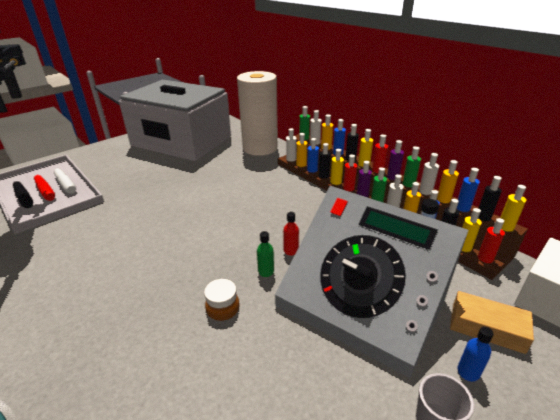

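The top view shows the console around (380,215) with a slight yaw, the green mark at (368,210) and the red tick at (365,245). The side view shows the knob at (357,272), the white pointer near (349,264), and the green mark at (355,249). Next I'll fit the face plane and take enlarged crops.

```bash
cat > h.py <<'E'
import numpy as np,cv2
from scipy.spatial.transform import Rotation as R
def load(n): return dict(np.load(n))
def rays(c,uv):
    uv=np.atleast_2d(uv).astype(float); K=c["intrinsics"]
    d=np.c_[(uv-K[:2,2])/[K[0,0],K[1,1]],np.ones(len(uv))]
    return d@R.from_rotvec(c["orientation"]).as_matrix().T
def cloud(c,uv):
    uv=np.atleast_2d(uv); z=c["z_map"][uv[:,1],uv[:,0]]
    return c["position"]+rays(c,uv)*z[:,None]
def onplane(c,uv,p0,n):
    d=rays(c,uv); return c["position"]+d*(((p0-c["position"])@n)/(d@n))[:,None]
E
python3 - <<'E'
from h import *
boxes={"top":(310,145,442,275),"side":(278,190,470,360)}
for n in boxes:
    c=load(n+"0.npz"); x0,y0,x1,y1=boxes[n]
    g=np.mgrid[y0:y1,x0:x1]; uv=np.c_[g[1].ravel(),g[0].ravel()]
    img=c["image"][uv[:,1],uv[:,0]].astype(int); hsv=cv2.cvtColor(c["image"],cv2.COLOR_BGR2HSV)[uv[:,1],uv[:,0]].astype(int)
    P=cloud(c,uv); ok=(P[:,2]>.035)&(P[:,2]<.155)&(np.ptp(img,axis=1)<25)&(img.mean(1)>90)
    Q=P[ok]
    for _ in range(8):
        m=Q.mean(0); nn=np.linalg.svd(Q-m,full_matrices=False)[2][2]; nn*=np.sign(nn[2]); r=(Q-m)@nn; Q=Q[abs(r)<max(.003,1.5*np.std(r))]
    print(n,len(Q),"n",nn,"tilt",np.degrees(np.arccos(nn[2])),"yaw",np.degrees(np.arctan2(-nn[1],-nn[0])),"m",m,"std",np.std(r))
    gm=(hsv[:,0]>50)&(hsv[:,0]<75)&(hsv[:,1]>180)&(hsv[:,2]>120)
    rm=((hsv[:,0]<8)|(hsv[:,0]>172))&(hsv[:,1]>150)&(hsv[:,2]>90)
    for nm,mm,h in(("green",gm,.007),("red",rm,.001)):
        q=onplane(c,uv[mm],m+nn*h,nn); print(nm,mm.sum(),uv[mm].mean(0),q.mean(0))
    if n=="top": b=c["image"][180:255,340:420]
    else: b=c["image"][228:318,315:411]
    cv2.imwrite(f"pics/{n}crop.png",cv2.resize(b,None,fx=6,fy=6,interpolation=cv2.INTER_CUBIC))
E
python3 -c "
import cv2,numpy as np
a=cv2.imread('pics/topcrop.png');b=cv2.imread('pics/sidecrop.png')
a=cv2.resize(a,(400,375));b=cv2.resize(b,(400,375));cv2.imwrite('pics/both.png',np.hstack([a,b]))"
```

```text
top 6175 n [-0.55361994 -0.14626451  0.81982416] tilt 34.93280469692043 yaw 14.799207439210889 m [ 0.62936578 -0.15882263  0.09830445] std 0.0012734295031402642
green 29 [367.96551724 209.37931034] [ 0.62516616 -0.13999114  0.10736662]
red 167 [336.26946108 192.99401198] [ 0.65233746 -0.07476918  0.13003274]
side 11143 n [-0.5538574  -0.14649767  0.81962212] tilt 34.95301610968938 yaw 14.815686399602082 m [ 0.62547974 -0.17946092  0.09206644] std 0.00105115305122439
green 52 [355.48076923 248.63461538] [ 0.62475206 -0.14224477  0.10676718]
red 652 [307.67484663 231.09202454] [ 0.60367658 -0.05089827  0.10153213]
```

View pics/both.png

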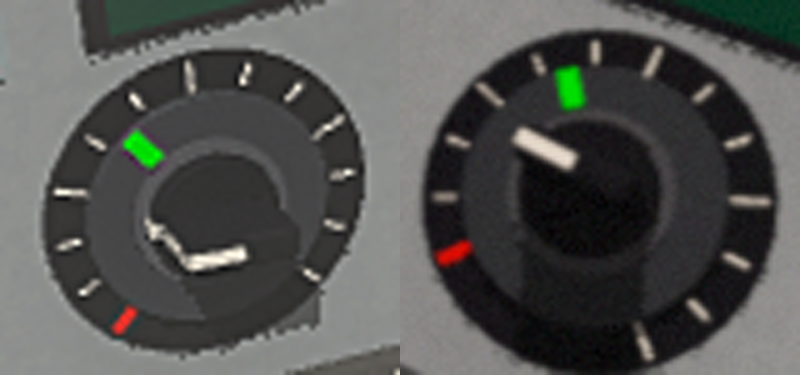

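The crop shows the green mark, red tick, and white tick marks clearly. The white pointer runs along the bar to the left in both views (side: about pixel 439–453, 259–268 in crop scale). Next: knob centre from the ticks, then the angles.

```bash
cat >> h.py <<'E'
from scipy.optimize import least_squares
def analyse(c,n,m,box,verbose=True):
    """tick circle centre on the face, green/pointer/red angles"""
    up=np.array([0,0,1.])-n*n[2]; up/=np.linalg.norm(up); rt=np.cross(up,n)  # right as seen looking at face
    x0,y0,x1,y1=box; im=c["image"][y0:y1,x0:x1]; big=cv2.resize(im,None,fx=4,fy=4,interpolation=cv2.INTER_CUBIC)
    hsv=cv2.cvtColor(big,cv2.COLOR_BGR2HSV).astype(int); H,S,V=hsv[...,0],hsv[...,1],hsv[...,2]
    def pix(mask):
        v,u=np.nonzero(mask); return np.c_[(u+.5)/4-.5+x0,(v+.5)/4-.5+y0]
    def blobs(mask,amin):
        k,l=cv2.connectedComponents(mask.astype(np.uint8)); return [pix(l==i) for i in range(1,k) if (l==i).sum()>amin]
    P2=lambda uv,h:(lambda q:np.c_[(q-m)@rt,(q-m)@up])(onplane(c,uv,m+n*h,n))
    red=pix(((H<8)|(H>172))&(S>150)&(V>90)); grn=pix((H>50)&(H<75)&(S>150)&(V>100))
    white=blobs((S<60)&(V>150),10)
    return dict(P2=P2,red=red,grn=grn,white=white,up=up,rt=rt)
E
python3 - <<'E'
from h import *
n=np.array([-.5537,-.1464,.8197]); n/=np.linalg.norm(n)
m=np.array([.6274,-.169,.0952])
for nm,box,m in(("top",(344,188,416,252),np.array([ 0.62936578,-0.15882263,0.09830445])),("side",(316,233,409,322),np.array([ 0.62547974,-0.17946092,0.09206644]))):
    c=load(nm+"0.npz"); a=analyse(c,n,m,box); P2=a["P2"]
    print(nm,"red",P2(a["red"],.001).mean(0),"grn",P2(a["grn"],.007).mean(0))
    for w in a["white"]:
        print(w.mean(0).round(1),len(w),P2(w,0.001).mean(0).round(4),P2(w,.046).mean(0).round(4))
E
```

```text
top red [-0.03450158 -0.07282226] grn [-0.01885215  0.00544862]
[373.9 188. ] 32 [-0.0003  0.0453] [-0.0136  0.0663]
[379.5 188.7] 42 [0.0107 0.041 ] [-0.0032  0.0622]
[391.3 188.6] 36 [0.0343 0.0347] [0.0191 0.0563]
[371.4 189.2] 19 [-0.0055  0.0441] [-0.0185  0.0652]
[375.  189.6] 30 [0.0016 0.0413] [-0.0119  0.0626]
[394.6 189.6] 24 [0.0409 0.0307] [0.0253 0.0526]
[355.7 190.2] 16 [-0.0369  0.0504] [-0.0481  0.0712]
[365.6 190.3] 20 [-0.0174  0.0449] [-0.0297  0.066 ]
[372.3 190.6] 21 [-0.004   0.0406] [-0.0171  0.0619]
[397.4 190.6] 12 [0.0464 0.0271] [0.0304 0.0491]
[358.7 191.2] 12 [-0.0311  0.0468] [-0.0427  0.0677]
[363.  191.3] 24 [-0.0227  0.0442] [-0.0348  0.0653]
[369.7 191.6] 14 [-0.0096  0.0399] [-0.0224  0.0613]
[399.6 191.7] 17 [0.0506 0.0237] [0.0344 0.046 ]
[360.5 192.2] 12 [-0.0279  0.0435] [-0.0396  0.0647]
[367.7 192.6] 15 [-0.0137  0.0389] [-0.0263  0.0603]
[377.3 193.6] 43 [0.0052 0.0317] [-0.0084  0.0535]
[388.6 194.4] 71 [0.0277 0.0237] [0.0128 0.046 ]
[401.4 192.6] 13 [0.054  0.0206] [0.0376 0.0431]
[362.2 196.2] 28 [-0.0256  0.0342] [-0.0374  0.0559]
[377.8
[... 2940 characters left out ...]
[-0.0221  0.0225]
[375.3 242.6] 116 [-0.0124  0.0388] [-0.0011  0.0264]
[348.2 244. ] 14 [-0.0524  0.0199] [-0.0382  0.009 ]
[334.6 248.7] 16 [-0.0704  0.0036] [-0.0549 -0.0062]
[387.4 249.9] 49 [0.0102 0.0345] [0.0198 0.0224]
[338.1 251.9] 11 [-0.0623  0.0008] [-0.0474 -0.0087]
[349.4 263.1] 955 [-0.037  -0.0094] [-0.0239 -0.0182]
[327.6 261.1] 31 [-0.072  -0.0207] [-0.0563 -0.0287]
[395.7 261.6] 86 [0.0292 0.0214] [0.0374 0.0103]
[398.5 275.7] 116 [0.0416 0.0021] [ 0.0489 -0.0076]
[395.4 290.1] 99 [ 0.0458 -0.0206] [ 0.0527 -0.0286]
[386.1 301.8] 102 [ 0.0401 -0.0429] [ 0.0475 -0.0492]
[373.5 310.9] 95 [ 0.0284 -0.0636] [ 0.0366 -0.0684]
[407.5 320.8] 49 [ 0.0783 -0.0556] [ 0.0828 -0.061 ]
```

Run:
```python
from h import *
n=np.array([-.5537,-.1464,.8197]); n/=np.linalg.norm(n); m=np.array([.6274,-.169,.0952]); m=m+n*((np.array([.62937,-.15882,.0983])-m)@n)
for nm,box in(("top",(344,188,416,252)),("side",(316,233,409,322))):
    c=load(nm+"0.npz"); a=analyse(c,n,m,box); P2=a["P2"]
    T=np.array([P2(w,.0005).mean(0) for w in a["white"] if 10<len(w)<130]); red=P2(a["red"],.0005).mean(0); g=P2(a["grn"],.007).mean(0)
    T=np.vstack([T,red]); best=None
    f=lambda p:np.hypot(*(T-p[:2]).T)-p[2]
    for r0 in (.055,.058):
      for cx in(-.01,0,.01):
        for cy in (-.02,-.03,-.01):
          s=least_squares(f,[cx,cy,r0],loss="cauchy",f_scale=.0008)
          if .05<s.x[2]<.0615 and (best is None or s.cost<best.cost): best=s
    p=best.x; C=p[:2]; inl=abs(f(p))<.0015
    ang=lambda q:np.degrees(np.arctan2(*(q-C)))
    print(nm,"C",p,"inl",inl.sum(),"C3",m+a["rt"]*C[0]+a["up"]*C[1],"green r",np.hypot(*(g-C)),"ang",ang(g),"red ang",ang(red))
    print(" ticks",np.sort(ang_:=np.degrees(np.arctan2(*(T[inl]-C).T))).round(1))
    w=max(a["white"],key=len); q=P2(w,.046)
    if nm=="top":  # keep top-face part only
        q=q[np.hypot(*(q-C).T)<.0235]
    d=np.linalg.svd(q-q.mean(0),full_matrices=False)[2][0]
    e=q.mean(0)-C; print(" ptr mean",e,"ang via C",np.degrees(np.arctan2(*e)),"axis",np.degrees(np.arctan2(*(d*np.sign(d@e)))),"ext",(q-q.mean(0))@d .__pos__() if 0 else np.ptp((q-q.mean(0))@d))
```

```text
Traceback (most recent call last):
AttributeError: 'NoneType' object has no attribute 'x'
```

Run:
```python
from h import *
n=np.array([-.5537,-.1464,.8197]); n/=np.linalg.norm(n); m=np.array([.6274,-.169,.0952]); m=m+n*((np.array([.62937,-.15882,.0983])-m)@n)
for nm,box in(("side",(316,233,409,322)),("top",(344,188,416,252))):
    c=load(nm+"0.npz"); a=analyse(c,n,m,box); P2=a["P2"]
    T=np.array([P2(w,.0005).mean(0) for w in a["white"] if 10<len(w)<130]); red=P2(a["red"],.0005).mean(0); g=P2(a["grn"],.007).mean(0)
    T=np.vstack([T,red]); best=None
    f=lambda p:np.hypot(*(T-p[:2]).T)-p[2]
    c0=(0,-.015) if nm=="side" else C
    s=least_squares(f,[*c0,.0585],loss="cauchy",f_scale=.001)
    p=s.x; C=p[:2]; inl=abs(f(p))<.002
    ang=lambda q:np.degrees(np.arctan2(*(q-C)))
    print(nm,"C",p,"inl",inl.sum(),"C3",m+a["rt"]*C[0]+a["up"]*C[1],"green r",np.hypot(*(g-C)),"ang",ang(g),"red ang",ang(red))
    print(" ticks",np.sort(np.degrees(np.arctan2(*(T[inl]-C).T))).round(1))
    w=max(a["white"],key=len); q=P2(w,.046)
    if nm=="top": q=q[np.hypot(*(q-C).T)<.0235]
    d=np.linalg.svd(q-q.mean(0),full_matrices=False)[2][0]; e=q.mean(0)-C
    print(" ptr mean",e,"ang via C",np.degrees(np.arctan2(*e)),"axis",np.degrees(np.arctan2(*(d*np.sign(d@e)))),"len",np.ptp((q-q.mean(0))@d))
```

```text
side C [-0.00314081 -0.0248532   0.05844958] inl 10 C3 [ 0.60692324 -0.17116538  0.08093251] green r 0.042009651789596855 ang -33.9961454645035 red ang -137.22652582729359
 ticks [-137.2  -91.2  -22.5    0.3   23.    45.7   68.4   91.2  114.   137.1]
 ptr mean [-0.011167    0.00112097] ang via C -84.26771341042061 axis -85.9430167342097 len 0.023434894548091535
top C [-0.00432867 -0.02405217  0.07035931] inl 44 C3 [ 0.60725442 -0.16984913  0.0813913 ] green r 0.042330201396584846 ang -34.30708001627711 red ang -137.9189537454044
 ticks [-175.3 -169.8 -162.1 -151.7 -144.7 -140.2 -135.2 -131.9 -120.2 -111.9
 -106.7  -99.4  -93.4  -82.2  -66.5  -58.3  -52.8  -46.1  -41.2  -34.7
  -25.6  -15.3  -11.8   -7.2   -2.7    4.8   24.8   31.    36.4   40.8
   44.6   66.5   70.6   75.1   80.7   96.3  109.8  116.   120.1  126.7
  130.1  137.4  166.3  170.8]
 ptr mean [-0.01162968  0.00110474] ang via C -84.57358181127141 axis -85.49540104755884 len 0.02328687408703389
```

The centre and angles agree in both views: the pointer is at -85.5° (dial ≈ 0.90) and the green mark at -34.1° (dial ≈ 1.80). Next: check reachability and wrist range.

```bash
cat >> h.py <<'E'
N=np.array([-.5537,-.1464,.8197]); N/=np.linalg.norm(N); C0=np.array([.6071,-.1705,.0811])
UP=np.array([0,0,1.])-N*N[2]; UP/=np.linalg.norm(UP); RT=np.cross(UP,N)
def pose(deg,h=.020,flip=False,off=(0,0)):
    """TCP h off the face, pads either side of a bar pointing deg clockwise of up-slope"""
    t=np.radians(deg); bar=UP*np.cos(t)+RT*np.sin(t); x=-bar if flip else bar; z=-N; y=np.cross(z,x)
    return C0+N*h+RT*off[0]+UP*off[1], R.from_matrix(np.c_[x,y,z]).as_rotvec()
E
python3 - <<'E'
from h import *
from cell import inverse_kinematics as ik
for f in(0,1):
    for d in (-145,-137.5,-85.5,-34,-25):
        for h in(.02,.15):
            q=ik(*pose(d,h,f)); print(f,d,h,None if q is None else np.round(q,2))
E
```

```text
0 -145 0.02 [-0.58  0.04  2.23  0.84  0.61 -2.44]
0 -145 0.15 [-0.72 -0.21  2.23  0.67  0.87 -2.31]
0 -137.5 0.02 [-0.58  0.04  2.23  0.84  0.61 -2.31]
0 -137.5 0.15 [-0.72 -0.21  2.23  0.67  0.87 -2.18]
0 -85.5 0.02 [-0.58  0.04  2.23  0.84  0.61 -1.4 ]
0 -85.5 0.15 [-0.72 -0.21  2.23  0.67  0.87 -1.27]
0 -34 0.02 [-0.58  0.04  2.23  0.84  0.61 -0.5 ]
0 -34 0.15 [-0.72 -0.21  2.23  0.67  0.87 -0.38]
0 -25 0.02 [-0.58  0.04  2.23  0.84  0.61 -0.34]
0 -25 0.15 [-0.72 -0.21  2.23  0.67  0.87 -0.22]
1 -145 0.02 [-0.58  0.04  2.23  0.84  0.61  0.7 ]
1 -145 0.15 [-0.72 -0.21  2.23  0.67  0.87  0.83]
1 -137.5 0.02 [-0.58  0.04  2.23  0.84  0.61  0.83]
1 -137.5 0.15 [-0.72 -0.21  2.23  0.67  0.87  0.96]
1 -85.5 0.02 [-0.58  0.04  2.23  0.84  0.61  1.74]
1 -85.5 0.15 [-0.72 -0.21  2.23  0.67  0.87  1.87]
1 -34 0.02 None
1 -34 0.15 None
1 -25 0.02 None
1 -25 0.15 None
```

Run:
```python
from h import *
from cell import manip
def rep(t):
    s=manip.state(); f=np.array(s["contact_force"]); mo=np.array(s["moment"])
    print(t,round(s["clock"],2),"F rt/up/n",np.round([f@RT,f@UP,f@N],2),"M n",round(mo@N,3),np.round(mo,2),"w",round(s["gripper_width"],4),"g",round(s["grasp_force"],1),"err",np.round((np.array(s["tool_pos"])-pose(-85.5)[0])*1e3,1))
manip.move_pose(*pose(-85.5,.14)); rep("pre")
manip.set_gripper(.045)
manip.move_linear(pose(-85.5,.021)[0],rate=.06); rep("down")
manip.set_gripper(0,15); rep("grip")
from cell import cams
c=cams.capture("side"); cv2.imwrite("pics/g1.png",cv2.resize(c["image"][180:360,230:470],None,fx=3,fy=3))
```

```text
pre 3.01 F rt/up/n [-0.79  0.58  0.74] M n -0.0 [-0.07  0.29  0.  ] w 0.0883 g 0.0 err [-66.1 -17.1  98.5]
down 5.92 F rt/up/n [0.27 0.05 0.47] M n 0.031 [-0.14  0.31 -0.  ] w 0.0449 g 0.0 err [-0.5 -0.3  1.1]
grip 6.67 F rt/up/n [-0.   -0.06  0.33] M n -0.012 [-0.11  0.31 -0.03] w 0.0005 g 0.0 err [-0.6 -0.1  0.8]
```

View pics/g1.png

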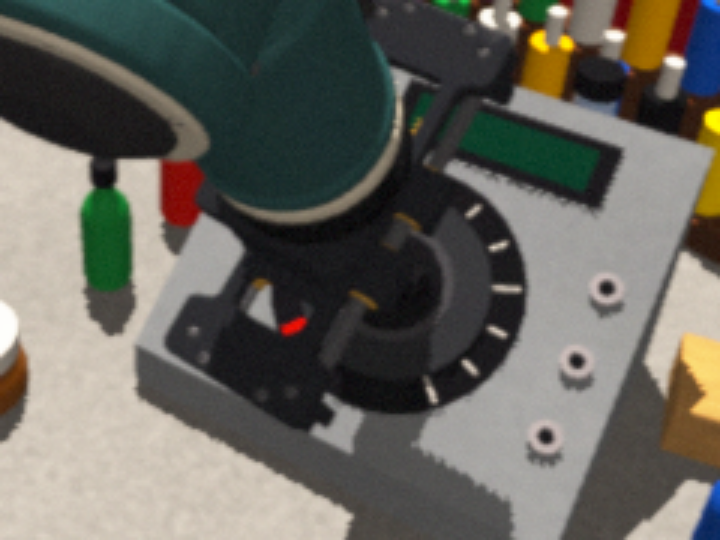

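The picture shows the fingers at (400,230) and (360,310), on either side of the knob and apparently still open, but the reported width is 0.5 mm with no grip force. I'll check the state again.

Run:
```python
from h import *
from cell import manip,cams
s=manip.state(); print(s["clock"],s["gripper_width"],s["grasp_force"],s["tool_pos"])
manip.dwell(.3)
s=manip.state(); print(s["clock"],s["gripper_width"],s["grasp_force"])
a=cams.capture("side")["image"][180:360,230:470];b=cams.capture("top")["image"][150:285,300:450]
cv2.imwrite("pics/g2.png",np.hstack([cv2.resize(a,(440,330)),cv2.resize(b,(360,330))]))
```

```text
6.725 0.0005941884785621819 0.0 [ 0.59543693 -0.17354648  0.09827487]
7.025 0.0005859432040082853 0.0
```

View pics/g2.png

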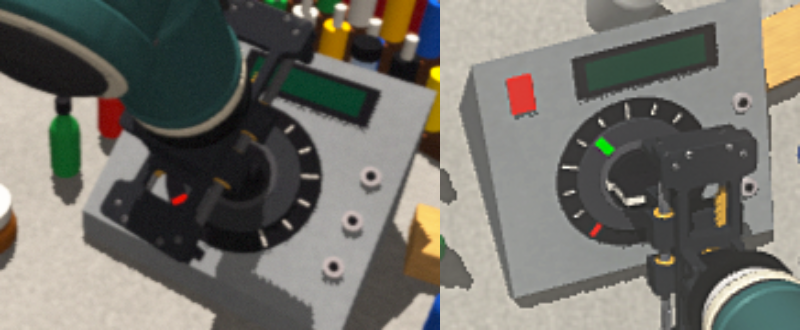

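Top view: knuckles at (705,150) and (670,265), and the pointer is still visible at (625,190). The width disagrees with the picture, so I'll look at the finger points in the tool frame using depth.

Run:
```python
from h import *
from cell import manip,cams
s=manip.state(); T=np.array(s["tool_pos"]); M=R.from_rotvec(s["tcp_rot"]).as_matrix(); print(M.T@np.c_[N,UP,RT])
ims=[]
for nm in("side","top"):
    c=cams.capture(nm); np.savez(nm+"1.npz",**{k:np.array(v) for k,v in c.items()})
    g=np.mgrid[0:420,0:560]; uv=np.c_[g[1].ravel(),g[0].ravel()]; uv=uv[c["z_map"][uv[:,1],uv[:,0]]>0]
    p=(cloud(c,uv)-T)@M
    im=np.zeros((600,400,3),np.uint8)+30   # tool yz view, x slab coloured: 2.5 px/mm
    k=(abs(p[:,0])<.03)&(abs(p[:,1])<.079)&(p[:,2]>-.2)&(p[:,2]<.03); q=p[k]
    col=np.clip((q[:,0]+.03)/.06*255,0,255).astype(np.uint8)
    for (x,y,z),cc in zip(q,col): cv2.circle(im,(int(200+y*2500),int(520+z*2500)),2,tuple(int(v) for v in cv2.applyColorMap(np.array([[cc]],np.uint8),2)[0,0]),-1)
    ims.append(im)
cv2.imwrite("pics/tool.png",np.hstack(ims))
```

```text
[[-8.18512850e-06  7.85047897e-02 -9.96913736e-01]
 [ 6.54488633e-07  9.96913736e-01  7.85047897e-02]
 [-1.00000000e+00  9.89691726e-09  8.21124753e-06]]
```

View pics/tool.png

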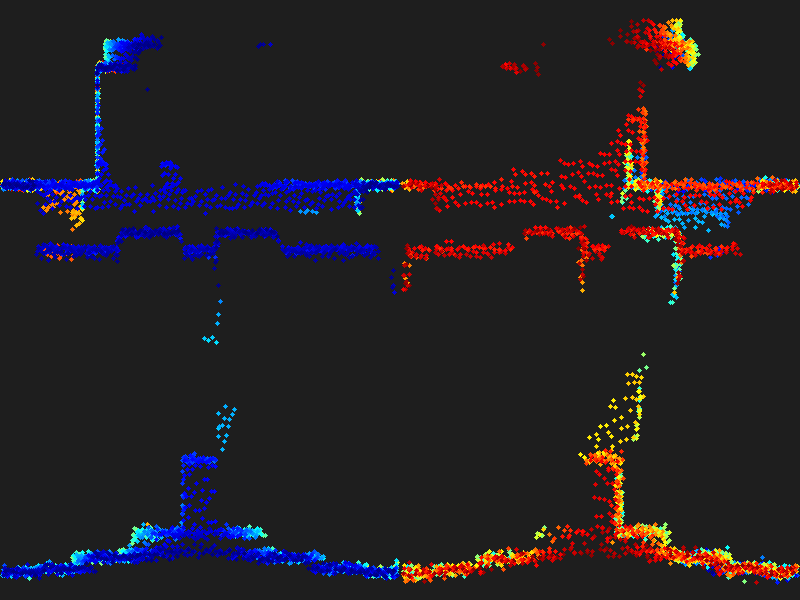

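The cloud shows the bar exactly where expected (±7 mm, top 25 mm behind the reported TCP). The fingers, however, closed just above it, ending about 28 mm behind the reported TCP. I'll retract, open, and measure where the tips really are.

Run:
```python
from h import *
from cell import manip,cams
manip.set_gripper(.05)
manip.move_linear(pose(-85.5,.09)[0],rate=.1)
def tipcheck(tag):
    s=manip.state(); T=np.array(s["tool_pos"]); M=R.from_rotvec(s["tcp_rot"]).as_matrix(); out=[]
    for nm in("side","top"):
        c=cams.capture(nm)
        g=np.mgrid[0:420,0:560]; uv=np.c_[g[1].ravel(),g[0].ravel()]; uv=uv[c["z_map"][uv[:,1],uv[:,0]]>0]
        p=(cloud(c,uv)-T)@M
        k=(abs(p[:,0])<.025)&(abs(p[:,1])<.079)&(p[:,2]>-.2)&(p[:,2]<.03); q=p[k]
        im=np.zeros((600,400,3),np.uint8)+30
        for x,y,z in q: cv2.circle(im,(int(200+y*2500),int(520+z*2500)),2,(255,255,255),-1)
        f=q[(q[:,2]>-.06)]
        print(tag,nm,len(f),"deepest z mm",np.sort(f[:,2])[-8:].round(4)*1e3,"y",(f[np.argsort(f[:,2])[-8:],1]*1e3).round(1),"x",(f[np.argsort(f[:,2])[-8:],0]*1e3).round(1))
        out.append(im)
    return np.hstack(out)
a=tipcheck("open50"); cv2.imwrite("pics/tip.png",a)
print(manip.state()["clock"],manip.state()["gripper_width"])
manip.set_gripper(0); tipcheck("shut")
print(manip.state()["clock"])
```

```text
open50 side 84 deepest z mm [-29.3 -29.  -28.  -27.8 -27.8 -27.4 -26.7 -26.4] y [24.7 24.6 24.4 31.9 30.  24.6 32.7 27.3] x [-10.6   6.3  -9.  -11.  -10.4  -5.7 -11.8 -10.2]
open50 top 161 deepest z mm [-29.2 -28.8 -28.5 -28.2 -28.1 -27.6 -26.2 -25.3] y [ 33.2 -24.3 -25.3 -25.1 -29.9 -24.3 -29.1 -33.6] x [10.1  3.2 -0.7  1.1  8.8  6.6  8.   9.6]
9.0167 0.0500308425247261
shut side 27 deepest z mm [-39.9 -38.  -36.3 -36.1 -33.5 -31.6 -31.5 -31.3] y [ 8.5 10.8 12.9 10.  12.3  9.7 11.6  8.6] x [-12.1 -12.  -11.9 -12.  -11.8 -11.3 -11.8 -11.9]
shut top 96 deepest z mm [-30.1 -29.7 -29.5 -29.3 -29.2 -29.1 -27.9 -27.7] y [ 2.7 11.1 -3.9 -8.2 -2.   0.   3.4 -7.1] x [ 9.2 10.8  9.1  9.1  8.9  8.9  8.3  8.4]
9.9417
```

View pics/tip.png

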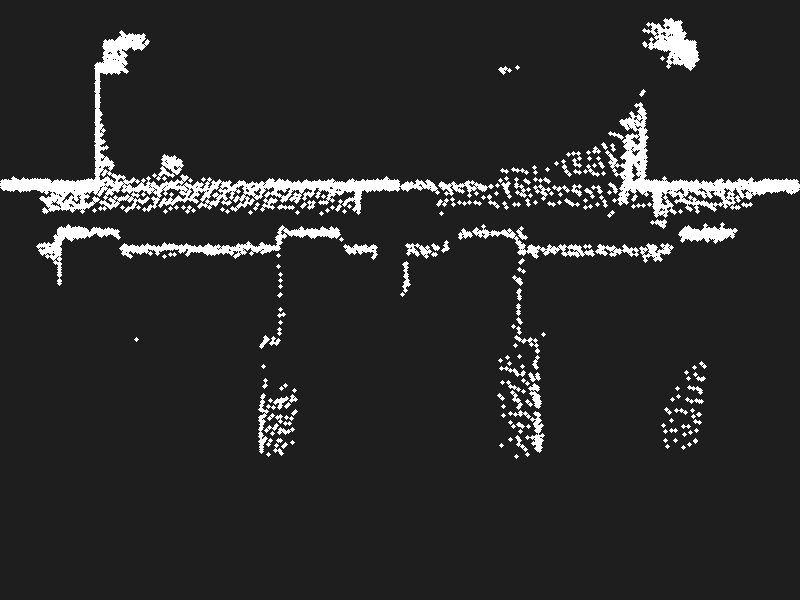

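In both views the fingertips end 27.5 mm short of the reported TCP along tool z (pads from -72 to -28 mm) and are centred in x and y. So I'll command 27.5 mm deeper, watching the force, then grip.

```bash
cat >> h.py <<'E'
TIP=.0275  # real fingertips lie this far behind the reported TCP (measured)
def rep(manip,t,deg):
    s=manip.state(); f=np.array(s["contact_force"]); mo=np.array(s["moment"])
    print(t,round(s["clock"],2),"F rt/up/n",np.round([f@RT,f@UP,f@N],1),"Mn",round(mo@N,3),"w",round(s["gripper_width"],4),"g",round(s["grasp_force"],1),"j6",round(s["joint_pos"][5],3)); return mo@N,f
E
python3 - <<'E'
from h import *
from cell import manip
manip.set_gripper(.045)
for h in(.06,.045,.035,.028,.021):
    manip.move_linear(pose(-85.5,h-TIP)[0],rate=.04); _,f=rep(manip,h,0)
    if f@N>4: print("contact"); break
else:
    manip.set_gripper(0,15); rep(manip,"grip",0)
E
```

```text
0.06 12.32 F rt/up/n [-0.4 -0.5 -0. ] Mn 0.035 w 0.0446 g 0.0 j6 -1.382
0.045 12.85 F rt/up/n [0.4 0.2 0.5] Mn 0.014 w 0.0448 g 0.0 j6 -1.404
0.035 13.25 F rt/up/n [0.6 0.3 0. ] Mn 0.051 w 0.0448 g 0.0 j6 -1.42
0.028 13.57 F rt/up/n [ 0.1 -0.1 -1. ] Mn 0.029 w 0.0449 g 0.0 j6 -1.431
0.021 13.9 F rt/up/n [ 0.1  0.6 -0.1] Mn -0.005 w 0.045 g 0.0 j6 -1.443
grip 14.47 F rt/up/n [-0.1  0.8 -0.1] Mn -0.001 w 0.0136 g 15.0 j6 -1.443
```

Gripped the 14 mm bar. Now I'll turn anticlockwise in steps until the stop shows as moment.

Run:
```python
from h import *
from cell import manip
q=np.array(manip.state()["joint_pos"]); g=q[5]; np.save("qgrip.npy",q)
for d in [10,20,30,40,46,49,50.5,52,53,54,55,56,57,58]:
    t=q.copy(); t[5]=g-np.radians(d); manip.set_joints(t); manip.dwell(.1); mn,f=rep(manip,d,0)
    if abs(mn)>.35 or np.linalg.norm(f)>15: break
```

```text
10 14.86 F rt/up/n [ 0.6  1.1 -1.6] Mn 0.022 w 0.0141 g 15.0 j6 -1.615
20 15.25 F rt/up/n [-0.5  3.  -3.7] Mn 0.015 w 0.0139 g 15.0 j6 -1.788
30 15.64 F rt/up/n [-0.3  3.6 -5. ] Mn 0.076 w 0.0141 g 15.0 j6 -1.964
40 16.03 F rt/up/n [-1.9  3.8 -4.1] Mn 0.075 w 0.0137 g 15.0 j6 -2.139
46 16.38 F rt/up/n [-1.3  4.3 -4.7] Mn 0.034 w 0.0138 g 15.0 j6 -2.243
49 16.73 F rt/up/n [-1.5  4.8 -4.5] Mn 0.026 w 0.014 g 15.0 j6 -2.296
50.5 17.08 F rt/up/n [-1.3  4.2 -5. ] Mn 0.045 w 0.0137 g 15.0 j6 -2.322
52 17.43 F rt/up/n [-1.6  4.5 -4.6] Mn 0.044 w 0.0141 g 15.0 j6 -2.348
53 17.78 F rt/up/n [-1.   5.  -3.7] Mn -0.303 w 0.0139 g 15.0 j6 -2.365
54 18.13 F rt/up/n [-1.1  4.8 -3.5] Mn -0.339 w 0.0139 g 15.0 j6 -2.382
55 18.48 F rt/up/n [-2.4  5.  -5.1] Mn -0.405 w 0.0144 g 15.0 j6 -2.4
```

The stop is felt at 52–53° (predicted 52°). Now clockwise 103.4° to the green mark; then open, retract, and look.

```bash
cat >> h.py <<'E'
def look(cams,tag):
    for nm,box in(("side",(316,233,409,322)),("top",(344,188,416,252))):
        c=cams.capture(nm); cv2.imwrite(f"pics/{tag}{nm}.png",cv2.resize(c["image"][130:340,270:500],None,fx=2.6,fy=2.6)); a=analyse(c,N,C0,box); P2=a["P2"]; g=P2(a["grn"],.007)
        w=[P2(x,.046) for x in a["white"] if len(x)>200]; w=[x for x in w if np.hypot(*x.mean(0))<.03]
        print(tag,nm,"green",g.mean(0).round(4),"ang",np.degrees(np.arctan2(*g.mean(0))))
        for x in w:
            x=x[np.hypot(*x.T)<.0235]; d=np.linalg.svd(x-x.mean(0),full_matrices=False)[2][0]; e=x.mean(0)
            print("   ptr mean",e.round(4),"via C",np.degrees(np.arctan2(*e)),"axis",np.degrees(np.arctan2(*(d*np.sign(d@e)))),"len",np.ptp((x-e)@d).round(4))
E
python3 - <<'E'
from h import *
from cell import manip,cams
q=np.load("qgrip.npy")
for v in(-2.33,-1.8,-1.2,-.8,-.548):
    t=q.copy(); t[5]=v; manip.set_joints(t); manip.dwell(.1); rep(manip,v,0)
manip.set_gripper(.045); rep(manip,"open",0)
s=manip.state(); np.save("qrel.npy",s["joint_pos"])
p=np.array(s["tool_pos"])
manip.move_linear(p+N*.05,rate=.08)
manip.move_linear(p+N*.13,rate=.15)
t=np.array(manip.state()["joint_pos"]); t[0]+=1.0; manip.set_joints(t)
look(cams,"a"); print(manip.state()["clock"])
E
```

```text
-2.33 18.83 F rt/up/n [-0.5  4.8 -5.4] Mn -0.046 w 0.0144 g 15.0 j6 -2.327
-1.8 19.51 F rt/up/n [-0.1  3.6 -4.6] Mn -0.031 w 0.0136 g 15.0 j6 -1.801
-1.2 20.23 F rt/up/n [ 0.1 -0.3 -1. ] Mn -0.019 w 0.0139 g 15.0 j6 -1.202
-0.8 20.8 F rt/up/n [-0.5 -3.   2.1] Mn -0.049 w 0.0139 g 15.0 j6 -0.803
-0.548 21.25 F rt/up/n [-1.8 -4.1  4.4] Mn -0.042 w 0.0137 g 15.0 j6 -0.55
open 21.88 F rt/up/n [ 0.1  0.6 -0.1] Mn -0.016 w 0.0448 g 0.0 j6 -0.548
a side green [-0.0234  0.0357] ang -33.174155033183936
   ptr mean [-0.0054  0.0094] via C -29.802579916419166 axis -33.83734296650835 len 0.0235
a top green [-0.0244  0.0354] ang -34.64021684906362
   ptr mean [-0.0065  0.0097] via C -33.99650719958284 axis -34.11893415887039 len 0.023
25.3417
```

View pics/aside.png

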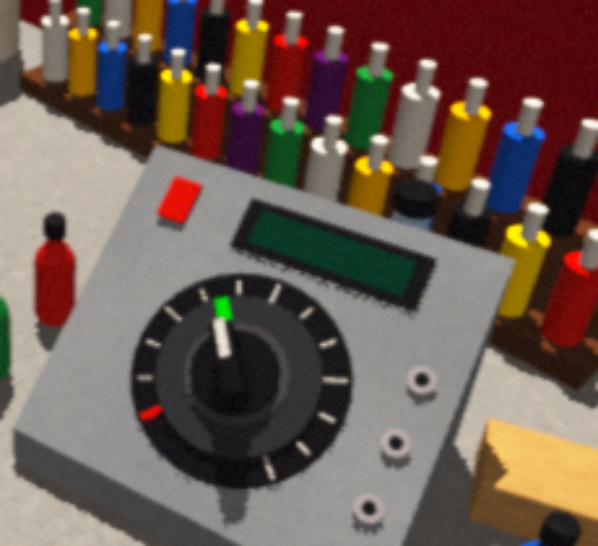

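The picture shows the white pointer (220,335) aligned with the green mark (222,308). The axis angles match it to about 0.2–0.3°, the ring hasn't moved, and the arm is clear.

```bash
python3 -c "
from cell import order; print(order.close_job())"
```

```text
the job is handed in; nothing more can be done
None
```

The knob was turned back to its end stop, then clockwise until the pointer lined up with the green mark within about 0.3°. It was let go, the marker ring had not turned, the arm stayed clear of the objects around the unit, and the job was handed in at about 25 s on the robot's clock.

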